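# Fit a new cartridge under the touch-latch lid of the water filter

## Task

Fit the new cartridge into the worktop water filter. Press the ribbed pad at the front of the filter's lid gently down until the touch latch lets go, then get out of the way so that the lid springs fully open by itself; set the cartridge upright and fully home in the well, and swing the lid shut and press it gently down until it stays latched. Do not force the lid or let the cartridge drop, and leave the glass, the milk pitcher and the spoon where they are.

Things in the scene. Friction and masses are not known exactly. Their poses are not given: they have to be found in the camera images.
- filter: White box-shaped water filter, fixed, 150 (its x) by 120 (y) by 114 mm high to the rim, 138 mm to the top of the closed lid. Origin: centre of its underside, z up; its front looks along -x, with a steel tap 62 to 94 mm up that stands 36 mm out; hose fittings stand 18 mm out behind. Within the rim (wall 5 mm) is a recess 140 by 110 mm, 23 mm deep, with the round cartridge well in its floor.
- seat (a point): Centre of the well's mouth on the recess floor, 17 mm in front of the filter's origin and 91 mm up; axes as the filter's. The well is 53 mm across and 61 mm deep, with a 3 mm chamfer at its mouth; the cartridge hangs in it by its flange. In front of it, two latch cheeks stand 14 mm high on the recess floor, 32 mm or more from the grip bar of a seated cartridge.
- lid (a joint): Angle of the lid (rad) on its rear hinge: 0 shut and latched, 1.62 fully open (just past upright), negative while pressed below its latched height. A spring pushes it open with 0.5 to 0.6 N m and a damper (1 N m per rad/s) slows it: it rises at about 0.5 rad/s, 3 to 4 s to full open. Unless latched it rises at once when let go.
- lid_hinge (a point): Middle of the lid's hinge axis (along the filter's y), 68 mm behind the filter's origin and 125 mm up. The open lid stands straight above it, 160 mm high, clear to be reached from behind over its top edge. In the lid's frame x points from its front edge to the hinge and z out of its outer face, which lies 12 mm from the axis.
- lid_edge (a point): Middle of the lid's front edge on its outer face, 149 mm from the hinge axis (the top edge when the lid is open). The lid is a cap 156 by 129 mm with a 6 mm plate, skirts 24 mm deep on front and both sides, a latch tongue that hangs 33 mm below the plate under the pad, and a small boss that keeps it from shutting over a cartridge that is not home.
- lid_pad (a point): Centre of the ribbed thumb pad (24 by 50 mm) on top of the lid, 128 mm from the hinge axis, 13 mm from it along the lid's z. Press here. The pad yields at about 5 to 7 N (with one short knock of some N as the catch engages) until, about 1 mm after the latch has tripped, an end stop is felt: the force climbs by 5 to 15 N per mm and stays up. More than 25 N on the lid is too much.
- latch (a point): The touch latch in the housing, below the pad. To unlatch, the pad must go 5 to 13 mm below its rest, then be let go: how deep differs from filter to filter and cannot be seen, only felt by the end stop. To latch, press the shut lid 4 to 12 mm below the latched height, to the end stop, and let go: it returns to 0 rad and stays. Each further full press opens it again; a short one does nothing.
- cartridge: New cartridge, white plastic with a grey ribbed band, 0.10 to 0.21 kg, standing upright. Origin: centre of its underside, z up. Round body 50 mm across and 58 mm high with a tapered foot, flange 58 mm across and 4 mm thick above it, then a bar grip 42 mm along its x and 14 mm thick along its y, from 62 to 80 mm up. Fully home its origin is 58 mm below the seat, turned any way.
- glass: Small clear glass, 49 mm across, 58 mm high, under the tap. Leave it alone. Origin: centre of its underside.
- pitcher: Steel milk pitcher, 75 by 96 by 96 mm, on the other side of the filter from the cartridge. Leave it alone. Origin: centre of its underside.
- spoon: Small spoon, 128 mm long, lying on the worktop. Leave it alone. Origin: its middle.

How it is judged:
By the outcome, as a careful person would: the job done as asked, in the order asked, and still so for the second after the job is handed in, with the robot touching nothing.
It also fails if it takes over 72 s, if anything falls off the work surface, if the arm or the gripper's body presses on something with over 40 N, if the wrist force passes 120 N, or if a joint passes its speed limit or range.

## Robot

A 6-joint arm with a two-finger parallel gripper is mounted at the origin on a cart in front of the work surface, level with it; the furniture and walls round the work are solid. World frame = base frame: x ahead of the robot, y to its left, z up, the work surface at z = 0. Lengths are in m, angles in rad, forces in N, time in s.
With the tool pointing down it reaches from about 0.35 to 0.875 m from the base axis. Payload 4.2 kg.
Tool frame: the origin (TCP) lies midway between the tips of the shut fingers; the grasp point (between the pads) lies 19 mm behind it (ctrl.hold_point_z is the distance from the TCP to the grasp point, in m); z points along the fingers, y is the line along which they close (so a half turn about z gives the same grasp; the last joint's range is limited). The gripper opens to 85 mm and grips with 20 to 120 N. Pads are 22 mm wide; open, the fingers measure 114 mm over their backs; the gripper's body (76 mm by 85 mm) begins 54 mm behind the grasp point. The pads swing forward as they close: fully open they stand 13 mm farther back than shut.
Start: joints at [1.5, 0.385, 0.008, 0, -1.194, -0.259], TCP at [0.202, 0.591, 0.231] pointing down, gripper open.
Joint ranges: [-3.14, 3.14], [-1.21, 2.06], [-1.07, 1.41], [-3.16, 2.05], [-2.99, -0.16], [-3.1, 3.1]. Speed limits (rad/s): [2.79, 2.79, 3.14, 3.14, 3.14, 3.14].

## Interface

Orientations are given as a unit quaternion [x, y, z, w].
In Python, from bench import ctrl gives the robot as it stands. Calls block until the motion is done:
- ctrl.reach(position, orientation): joint-space move of the TCP to a pose.
- ctrl.servo_line(position, rotation=None, speed=0.15, stop_force=None): straight line of the TCP; rotation=None keeps the orientation; speed is the mean speed in m/s. With stop_force (N) it stops when the force on the tool has changed by that much, and returns True; else False.
- ctrl.set_joints(angles): joint-space move.
- ctrl.set_gripper(opening, strength=None): finger opening in m; strength is the grip in N (None keeps the last); returns when the fingers have stopped.
- ctrl.hold(seconds).
- ctrl.inverse_kinematics(position, orientation): joint angles nearest the present ones, or None.
- ctrl.state(): the state.
- ctrl.get_image(name): name is "scene" or "side" or "wrist"; returns a dict with "pixels" (400x640x3 uint8, red, green, blue), "fx", "fy", "cx", "cy" (pixels), "pose" (4x4, takes a point from camera to world coordinates). Camera axes: x right, y up, looking along -z (the intrinsics and any distortion apply to the point x, -y, -z); pixel columns grow to the right and rows downward; lengths in m; the calibration is good to about 2 mm. A picture is of the moment at which its call begins. There is no depth.
A pose or a line that the arm cannot do raises ctrl.Unreachable and nothing moves.
- ctrl.sign_off(): hands the job in; it is judged then, once.
The state is a dict: "time_s": time; "qpos": joint angles; "qvel": joint speeds; "joint_efforts": joint torques, N m; "eef_pos": TCP position; "tool_rot": TCP orientation; "force": force on the tool from outside, world axes, zero at the start; "moment": the same for the moment, N m; "grip_width": finger opening in m; "grip_force": force on a finger pad.
Only numpy, scipy, OpenCV 4.12 (cv2) and the standard library are available. Lean on these libraries where they do the work, as an engineer would, in place of code of your own. Each camera call takes 0.05 s, during which the arm holds its last target. There are 200 camera calls.

## Working session

There is one attempt and no reset: what is moved stays moved. The work goes in short steps, each a Python script; the robot and the scene stay as the last script left them, time stands still between calls to the robot, and variables do not carry over. Pictures are saved under pics/ and viewed, at most 10 in all, crops included, and the job is handed in when it is done.

```bash
mkdir -p pics; ls
python3 - <<'E'
from bench import ctrl
import cv2
for n in("scene","side"):
    im=ctrl.get_image(n); cv2.imwrite(f"pics/{n}0.png",im["pixels"][:,:,::-1])
    print(n,im["fx"],im["fy"],im["cx"],im["cy"],im["pose"].tolist() if hasattr(im["pose"],'tolist') else im["pose"],[k for k in im])
s=ctrl.state();print(s["time_s"],s["tool_rot"],s["force"],ctrl.hold_point_z)
E
```

```text
pics
scene 483.8893884499497 483.8893884499497 325.52542052145236 203.2208800583956 [[0.5633015933422688, 0.637811221290071, -0.5252505696660684, -0.16302796622814003], [-0.8262469688264892, 0.43690239548305027, -0.3555731195214438, -0.4701862509554721], [0.0026947064960497176, 0.634281595837086, 0.7730974037850985, 1.098354312109393], [0.0, 0.0, 0.0, 1.0]] ['pixels', 'fx', 'fy', 'cx', 'cy', 'pose']
side 381.3006426588437 381.3006426588437 315.5541335870096 195.09106161444004 [[-0.9998939369282177, 0.007405497210184224, -0.012540873385048439, 0.4850083479717533], [-0.014458521783210176, -0.6082571571504567, 0.7936083303009672, 0.8066894831568266], [-0.0017510117173505876, 0.7937054802546816, 0.6082997160706646, 0.7347949851916101], [0.0, 0.0, 0.0, 1.0]] ['pixels', 'fx', 'fy', 'cx', 'cy', 'pose']
0.1 [ 9.86419913e-01 -1.64240051e-01 -1.20408703e-04  9.73242782e-04] [ 0.59396969 -0.26754424 -0.11886496] 0.0187
```

View pics/scene0.png

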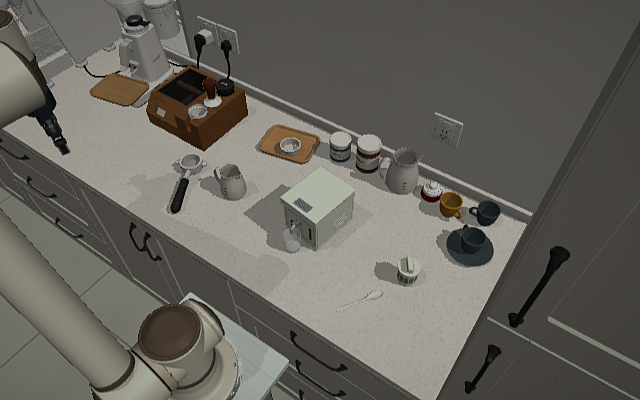

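View pics/side0.png

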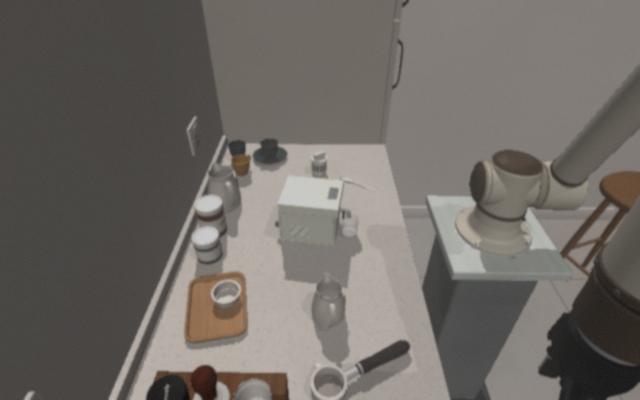

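The scene view shows the filter at about (317,205) with its pad at (303,204), the cartridge at (408,270), the spoon at (360,300) and the glass at (292,240). I'll enlarge both views.

Run:
```python
import cv2
a=cv2.imread("pics/scene0.png")[160:295,268:433]
cv2.imwrite("pics/sc.png",cv2.resize(a,None,fx=4.4,fy=4.4,interpolation=cv2.INTER_CUBIC)); 
a=cv2.imread("pics/side0.png")[140:250,260:380]
cv2.imwrite("pics/sd.png",cv2.resize(a,None,fx=5,fy=5,interpolation=cv2.INTER_CUBIC))
```

```text
(no output)
```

View pics/sc.png

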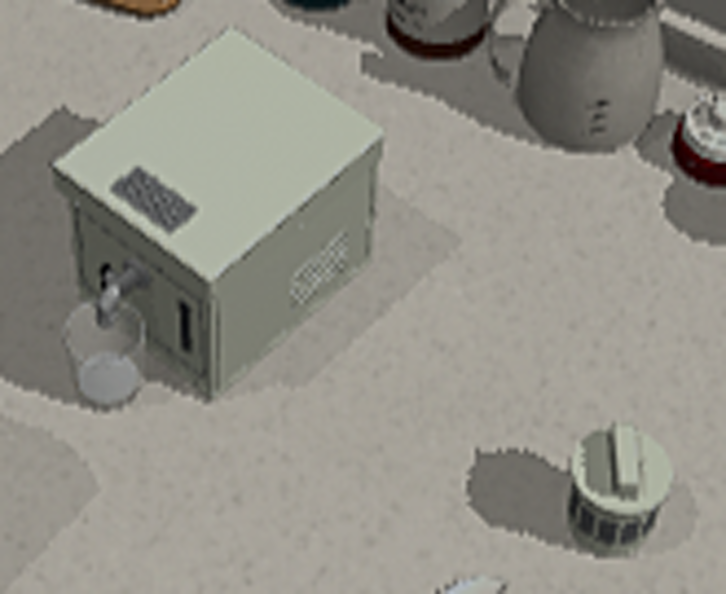

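View pics/sd.png

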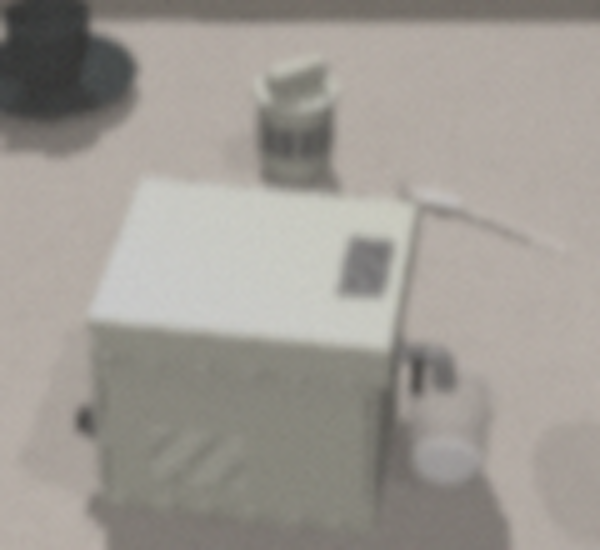

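Read from the scene crop: lid corners (235,28), (55,165), (212,280), (383,135); pad centre (155,200); flange centre (621,470); bar top ends (622,426) and (629,488). Read from the side crop: lid corners (143,178), (418,203), (388,350), (92,320); pad centre (366,267); flange (297,95).

```bash
cat > h.py <<'E'
import numpy as np, cv2
from scipy.spatial.transform import Rotation as R
from scipy.optimize import least_squares
from bench import ctrl
def project(im,P):
    T=np.linalg.inv(np.array(im["pose"])); p=np.atleast_2d(P)@T[:3,:3].T+T[:3,3]
    return np.c_[im["fx"]*p[:,0]/-p[:,2]+im["cx"], im["fy"]*-p[:,1]/-p[:,2]+im["cy"]]
def ray(im,uv,z):
    M=np.array(im["pose"]); d=M[:3,:3]@[(uv[0]-im["cx"])/im["fx"],-(uv[1]-im["cy"])/im["fy"],-1]
    return M[:3,3]+d*(z-M[2,3])/d[2]
E
python3 - <<'E'
from h import *
sc=ctrl.get_image("scene"); sd=ctrl.get_image("side")
f=lambda l,s,o:(np.array(l,float)+.5)/s-.5+o
L=np.array([[.075,.0645,.137],[-.081,.0645,.137],[-.081,-.0645,.137],[.075,-.0645,.137],[-.060,0,.138]])
A=f([(235,28),(55,165),(212,280),(383,135),(155,200)],4.4,(268,160))
B=f([(92,320),(388,350),(418,203),(143,178),(366,267)],5,(260,140))
W=lambda v:L@R.from_euler('z',v[2]).as_matrix().T+[v[0],v[1],0]
for use in((1,1),(1,0),(0,1)):
    r=lambda v:np.r_[use[0]*(project(sc,W(v))-A).ravel(),.8*use[1]*(project(sd,W(v))-B).ravel()]
    q=least_squares(r,[.5,0,0],loss='soft_l1'); print(q.x.round(4),(project(sc,W(q.x))-A).round(1).tolist(),(project(sd,W(q.x))-B).round(1).tolist())
C=f([(621,470),(622,426),(629,488)],4.4,(268,160)); D=f([(297,95),(270,76),(323,61)],5,(260,140))
for n,im,P in(("sc",sc,C),("sd",sd,D)):
    print(n,[ray(im,p,z).round(4).tolist() for p,z in zip(P,(.062,.08,.08))])
print(ctrl.state()["time_s"])
E
```

```text
[ 0.511   0.0072 -0.1514] [[-0.4, -1.0], [-0.7, -0.4], [-0.5, 0.6], [1.6, -1.1], [-0.1, -0.1]] [[-1.4, -0.8], [1.1, -0.4], [0.7, -0.8], [-0.3, -1.1], [0.4, -0.6]]
[ 0.5102  0.006  -0.1544] [[-0.1, -0.6], [-0.5, -0.1], [-0.4, 1.0], [1.9, -0.6], [0.1, 0.3]] [[-1.1, -1.2], [1.3, -0.6], [1.0, -1.0], [0.1, -1.3], [0.7, -0.8]]
[ 0.5115  0.01   -0.1499] [[-1.2, -1.5], [-1.4, -1.0], [-1.2, -0.1], [0.8, -1.7], [-0.8, -0.6]] [[-1.7, -0.1], [1.0, 0.3], [0.5, -0.2], [-0.6, -0.5], [0.2, 0.1]]
sc [[0.4897, -0.2807, 0.062], [0.5046, -0.2707, 0.08], [0.4705, -0.2932, 0.08]]
sd [[0.4903, -0.27, 0.062], [0.508, -0.2644, 0.08], [0.4733, -0.2837, 0.08]]
0.2
```

```bash
cat >> h.py <<'E'
FX,FY,FA=.511,.0072,-.1514
def filt(p): return R.from_euler('z',FA).apply(p)+[FX,FY,0]
def down(a): return (R.from_euler('z',a)*R.from_euler('x',np.pi)).as_quat()
def fz(n=3):
    v=[]
    for _ in range(n): ctrl.hold(.02); v.append(ctrl.state()["force"][2])
    return float(np.mean(v))
def press(base,depth,target=12,speed=.012):
    p0=np.array(ctrl.state()["eef_pos"]); end=p0-[0,0,depth]
    for _ in range(8):
        F=fz()-base; z=ctrl.state()["eef_pos"][2]; print("press z %.4f F %.1f"%(z,F))
        if F>.8*target: return True
        if z<=end[2]+.0005: return False
        ctrl.servo_line(end,speed=speed,stop_force=max(target-F,3))
def pics(n,name):
    im=ctrl.get_image(n); cv2.imwrite(f"pics/{name}.png",im["pixels"][:,:,::-1]); np.save(f"pics/{name}.npy",{k:im[k] for k in("fx","fy","cx","cy","pose")},allow_pickle=True); return im
E
python3 - <<'E'
from h import *
ctrl.set_gripper(0)
ctrl.reach(filt([-.060,0,.22]),down(FA))
s=ctrl.state();print(s["time_s"],s["qpos"],s["eef_pos"],s["grip_width"])
ctrl.servo_line(filt([-.060,0,.148]),speed=.12)
b=fz(5);print("base",b)
ok=press(b,.030);print(ok)
if ok:
    p=np.array(ctrl.state()["eef_pos"])
    ctrl.servo_line(p+R.from_euler('z',FA).apply([-.1,0,.1]),speed=.3)
    ctrl.set_gripper(.085)
    for a in(.54,.54-np.pi):
        print(a,ctrl.inverse_kinematics([.490,-.277,.20],down(a)))
print(ctrl.state()["time_s"])
E
```

```text
3.2083 [ 3.98338103e-01  9.65576196e-02 -4.11348474e-01  4.46229497e-05
 -1.06265412e+00  1.02196404e+00] [0.45195238 0.01681108 0.220033  ] -9.11916394327595e-05
base 0.09818393083736124
press z 0.1489 F 0.1
press z 0.1282 F 4.8
press z 0.1255 F 6.3
press z 0.1254 F 7.0
press z 0.1254 F 7.6
press z 0.1254 F 7.1
press z 0.1254 F 6.5
press z 0.1254 F 7.5
None
7.975
```

```bash
cat >> h.py <<'E'
def step_press(base,maxdepth,target=12,step=.0005,fmax=18):
    z0=ctrl.state()["eef_pos"][2]; p=np.array(ctrl.state()["eef_pos"]); hi=0; d=0
    while d<maxdepth:
        d+=step; q=p-[0,0,d]; ctrl.servo_line(q,speed=.015)
        F=fz(2)-base; print("%.4f %.1f"%(ctrl.state()["eef_pos"][2],F),end=' | ')
        hi=hi+1 if F>target else 0
        if hi>=2 or F>fmax: return True
    return False
E
python3 - <<'E'
from h import *
s=ctrl.state();print(s["eef_pos"],s["force"])
ok=step_press(.1,.010);print(ok,ctrl.state()["time_s"])
if ok:
    p=np.array(ctrl.state()["eef_pos"])
    ctrl.servo_line(p+R.from_euler('z',FA).apply([-.1,0,.1]),speed=.3)
    ctrl.set_gripper(.085)
    pics("side","s1")
    for a in(.54,.54-np.pi):
        print(a,ctrl.inverse_kinematics([.490,-.277,.20],down(a)))
print(ctrl.state()["time_s"])
E
```

```text
[0.45128479 0.01640959 0.12532367] [-2.35832131  1.20973461  6.79066809]
0.1255 6.4 | 0.1252 8.9 | 0.1250 10.7 | 0.1248 12.3 | 0.1246 15.2 | True 9.3917
0.54 [-0.22666026  0.30443994 -0.19448348  0.         -1.0718729   2.33745659]
-2.601592653589793 [-0.22666026  0.30443994 -0.19448348  0.         -1.0718729  -0.80413606]
10.85
```

Run:
```python
from h import *
ctrl.reach([.450,-.277,.20],down(.54))
w=pics("wrist","w1"); s=ctrl.get_image("scene")["pixels"][110:290,250:450,::-1]
s=cv2.resize(s,None,fx=1.6,fy=1.6,interpolation=cv2.INTER_CUBIC)
out=np.zeros((688,640,3),np.uint8); out[:400]=w["pixels"][:,:,::-1]; out[400:,:320]=s
cv2.imwrite("pics/m1.png",out[:600] if 0 else cv2.resize(out,None,fx=.87,fy=.87))
print(w["fx"],w["cx"],w["cy"],np.array(w["pose"]).round(3).tolist(),ctrl.state()["time_s"])
```

```text
281.0255689949422 318.2241895100381 198.2987012242501 [[0.515, 0.824, 0.237, 0.509], [-0.857, 0.495, 0.143, -0.241], [0.0, -0.277, 0.961, 0.343], [0.0, 0.0, 0.0, 1.0]] 12.2833
```

View pics/m1.png

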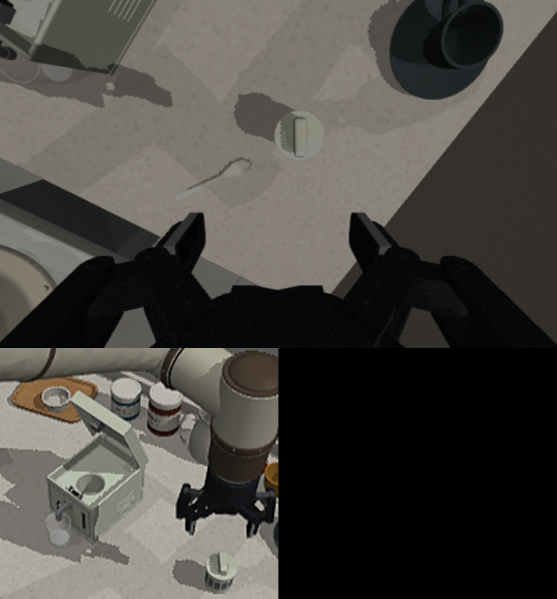

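The lid is swinging open (scene inset). In the wrist image the cartridge is at about (345,154). I'll crop it for a precise fix.

Run:
```python
import cv2
a=cv2.imread("pics/w1.png")[110:200,300:390]
cv2.imwrite("pics/w1c.png",cv2.resize(a,None,fx=6,fy=6,interpolation=cv2.INTER_CUBIC))
```

```text
(no output)
```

View pics/w1c.png

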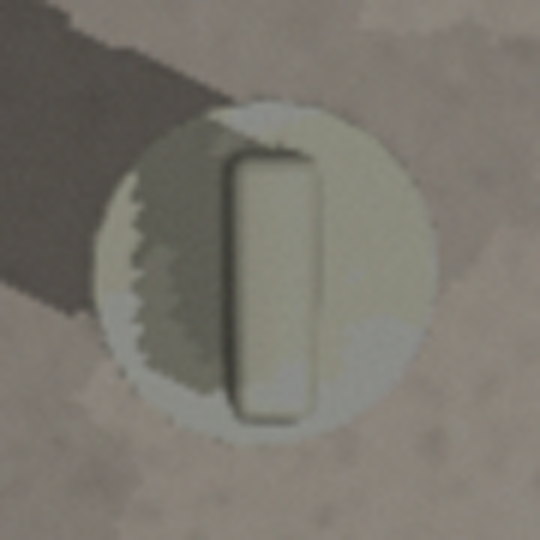

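Flange centre in the crop is (267,271), and the bar ends are (281,157) and (277,420).

Run:
```python
from h import *
im=np.load("pics/w1.npy",allow_pickle=True).item()
f=lambda u:(np.array(u,float)+.5)/6-.5+(300,110)
c=ray(im,f((267,271)),.062); e1=ray(im,f((281,157)),.08); e2=ray(im,f((277,420)),.08); m=(e1+e2)/2
a=np.arctan2(*(e1-e2)[1::-1]); print(c,m,a,np.linalg.norm(e1-e2))
xy=(c[:2]+m[:2])/2
ctrl.reach([*xy,.13],down(a)); b=ctrl.state()["force"]
hit=ctrl.servo_line([*xy,.065],speed=.1,stop_force=8); print("hit",hit,ctrl.state()["eef_pos"])
if not hit:
    ctrl.set_gripper(0,strength=45); s=ctrl.state(); print(s["grip_width"],s["grip_force"],s["force"])
    ctrl.servo_line([*xy,.26],speed=.15); s=ctrl.state(); print(s["grip_width"],s["force"]-b)
    ctrl.reach(filt([-.15,0,.28]),down(FA)); w=pics("wrist","w2")
    s=ctrl.state(); print(s["eef_pos"],s["grip_width"],s["qpos"])
print(ctrl.state()["time_s"])
```

```text
[ 0.4919337  -0.28208403  0.062     ] [ 0.49133527 -0.28278036  0.08      ] 0.5529319866912171 0.04102765673296779
hit False [ 0.4922274  -0.28269841  0.06597716]
0.012853513537551485 47.382851243019104 [-0.71082154  0.69459993  2.3171906 ]
0.012543463540081543 [ 0.78965041  0.41290457 -2.25070985]
[0.36308947 0.02957345 0.27992662] 0.012911463307920354 [ 5.35494660e-01 -1.22713586e-01 -4.70221006e-01  1.38425348e-04
 -1.22360450e+00  8.83294050e-01]
16.9833
```

View pics/w2.png

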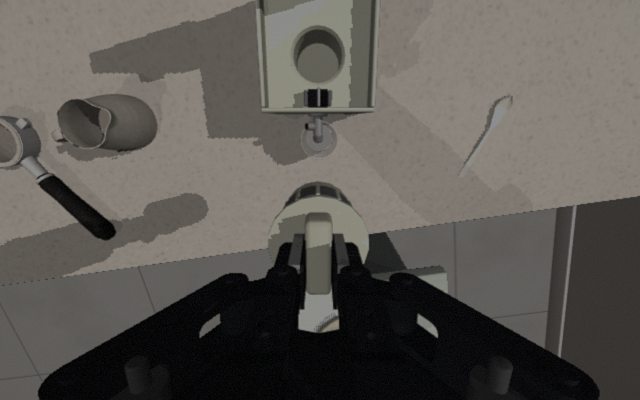

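The cartridge is held upright, the spoon is untouched and the well mouth is near (319,54). I'll crop closer.

Run:
```python
import cv2
a=cv2.imread("pics/w2.png")[0:125,250:390]
cv2.imwrite("pics/w2c.png",cv2.resize(a,None,fx=4.5,fy=4.5,interpolation=cv2.INTER_CUBIC))
```

```text
(no output)
```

View pics/w2c.png

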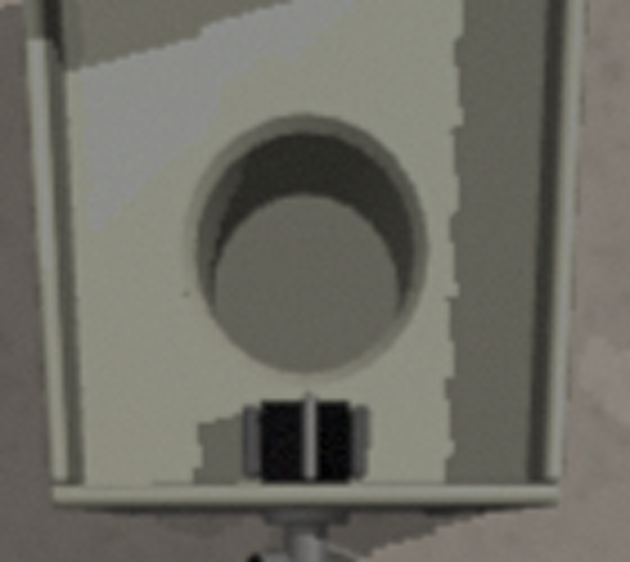

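Read from the crop: mouth chamfer at left 190, right 430, top 113, bottom 382. Front rim inner edge is at v≈487, and the outer corners are (53,503) and (557,503).

Run:
```python
from h import *
im=np.load("pics/w2.npy",allow_pickle=True).item()
f=lambda u:(np.array(u,float)+.5)/4.5-.5+(250,0)
t=np.linspace(0,2*np.pi,200)
def pr(v):
    T=lambda P:R.from_euler('z',v[2]).apply(P)+[v[0],v[1],0]
    c=project(im,T(np.c_[-.017+.0295*np.cos(t),.0295*np.sin(t),0*t+.091])); k=project(im,T([[-.075,.06,.114],[-.075,-.06,.114]]))
    return np.r_[c[:,0].min(),c[:,0].max(),c[:,1].min(),c[:,1].max(),k.ravel()]
lr=f([(190,113),(430,382)]); k=f([(53,503),(557,503)])
m=np.r_[lr[0,0],lr[1,0],lr[0,1],lr[1,1],k.ravel()]
q=least_squares(lambda v:pr(v)-m,[.511,.007,-.15]); print(q.x,q.fun.round(2))
print("seat est",R.from_euler('z',q.x[2]).apply([-.017,0,0])[:2]+q.x[:2],"prior",filt([-.017,0,0])[:2])
```

```text
[ 0.51151401  0.00578439 -0.15696211] [-1.21  0.45 -0.44  0.38 -0.68 -0.24  1.42  0.5 ]
seat est [0.494723  0.0084418] prior [0.49419446 0.00976398]
```

```bash
sed -i 's/^FX,FY,FA=.*/FX,FY,FA=.5114,.0061,-.1555/' h.py
python3 - <<'E'
from h import *
q=down(FA); S=lambda z:filt([-.017,0,z])
ctrl.servo_line(S(.28),q,speed=.15); 
ctrl.servo_line(S(.185),speed=.12); b=fz(3); print("base",b)
hit=ctrl.servo_line(S(.0975),speed=.035,stop_force=5)
ctrl.hold(.1);s=ctrl.state(); print(hit,s["eef_pos"],s["force"],s["moment"],s["grip_width"],s["time_s"])
pics("side","s2")
E
```

```text
base -1.5774120181672309
True [0.49493733 0.00906854 0.0980768 ] [-0.40628345 -0.60506925  5.27537708] [-0.12092432  0.21222832 -0.03082019] 0.013035138384248067 21.5083
```

The cartridge seated at z=0.098 against the expected 0.099. Release, retreat and check.

Run:
```python
from h import *
ctrl.set_gripper(.032); ctrl.hold(.1); print(ctrl.state()["force"],ctrl.state()["eef_pos"])
p=np.array(ctrl.state()["eef_pos"])
ctrl.servo_line([*p[:2],.15],speed=.06)
ctrl.servo_line([*filt([-.10,0,0])[:2],.30],speed=.2)
w=pics("wrist","w3")["pixels"][:,:,::-1]; s=pics("side","s3")["pixels"][60:300,190:450,::-1]
ctrl.set_gripper(0)
o=np.zeros((520,560,3),np.uint8); o[:,:]=0
o[:240,:300]=w[0:240,170:470]; o[:240,300:560]=s
o[240:520,:300]=cv2.resize(w[40:110,280:355],(300,280),interpolation=cv2.INTER_CUBIC)
cv2.imwrite("pics/m3.png",o)
for x,z in((.13,.42),(.12,.253)): print(ctrl.inverse_kinematics(filt([x,0,z]),down(FA)))
print(ctrl.state()["time_s"],ctrl.state()["qpos"])
```

```text
[-0.09835437  0.12039905 -0.15077338] [0.49441713 0.0092669  0.09711533]
[ 2.30433621e-01  3.59751714e-01  4.27044052e-01  4.44089210e-16
 -1.63808867e+00  1.18486271e+00]
[ 2.36604875e-01  3.80271403e-01  5.58684642e-02  4.44089210e-16
 -1.24639339e+00  1.17869145e+00]
24.525 [ 4.48732216e-01 -3.68491463e-02 -3.43831686e-01 -7.86456547e-04
 -1.26409908e+00  9.66637736e-01]
```

View pics/m3.png

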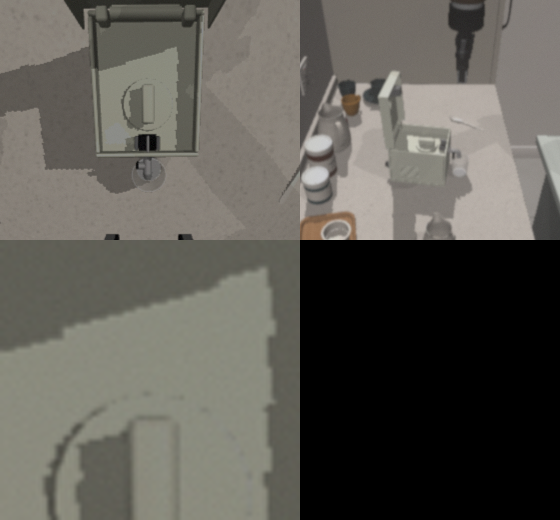

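The cartridge sits flat and home, and the lid stands fully open. Next I swing the lid shut from behind, then press.

Run:
```python
from h import *
q=down(FA)
p=np.array(ctrl.state()["eef_pos"]); ctrl.servo_line([*p[:2],.42],q,speed=.2)
ctrl.servo_line(filt([.125,0,.42]),q,speed=.2)
ctrl.servo_line(filt([.125,0,.253]),q,speed=.15)
b=np.array(ctrl.state()["force"]); print(b.round(1))
def arc(th,r=.128,t=.011):
    e=np.array([-np.cos(th),0,np.sin(th)]); n=np.array([np.sin(th),0,np.cos(th)])
    return filt(np.array([.068,0,.125])+r*e+(.013+t*np.sin(th))*n)
bad=False
for th in np.r_[np.linspace(1.6,.2,13),.1,.05]:
    ctrl.servo_line(arc(th),q,speed=.05); F=ctrl.state()["force"]-b
    print("%.2f"%th,F.round(1),end=' | ')
    if np.linalg.norm(F)>18: bad=True;print("STOP");break
print(ctrl.state()["eef_pos"],ctrl.state()["time_s"])
if not bad:
    ok=step_press(b[2],.022,target=11.5); print(ok,ctrl.state()["eef_pos"],ctrl.state()["time_s"])
```

```text
[ 0.5  0.  -0.1]
1.60 [ 2.6 -1.6  0.8] | 1.48 [ 2.5 -1.6 -1.9] | 1.37 [ 3.7 -0.7 -1.7] | 1.25 [ 4.  -0.1 -1.8] | 1.13 [ 3.4 -0.5 -0.7] | 1.02 [ 3.7 -0.3  0.4] | 0.90 [ 3.  -0.3  0.7] | 0.78 [ 3.7 -1.2  1.7] | 0.67 [3.1 0.3 1.1] | 0.55 [ 3.9 -0.1  1.7] | 0.43 [ 3.5 -0.8  1.7] | 0.32 [ 2.9 -1.6  2.7] | 0.20 [ 2.8 -1.9  3.6] | 0.10 [ 1.3 -1.8  4.6] | 0.05 [ 1.6 -1.4  4.4] | [0.45276837 0.01518779 0.14500698] 34.8833
0.1446 4.2 | 0.1440 4.2 | 0.1434 4.7 | 0.1429 4.0 | 0.1424 4.1 | 0.1418 4.4 | 0.1413 4.4 | 0.1408 4.5 | 0.1403 4.5 | 0.1399 5.1 | 0.1394 4.7 | 0.1389 5.4 | 0.1385 4.5 | 0.1380 5.3 | 0.1375 5.3 | 0.1370 5.5 | 0.1365 5.4 | 0.1360 5.2 | 0.1354 4.7 | 0.1349 5.0 | 0.1345 5.0 | 0.1339 4.8 | 0.1334 5.4 | 0.1329 5.7 | 0.1324 5.0 | 0.1319 5.0 | 0.1315 4.6 | 0.1310 4.9 | 0.1306 6.5 | 0.1301 5.4 | 0.1296 5.7 | 0.1291 5.7 | 0.1286 5.8 | 0.1281 5.5 | 0.1276 5.9 | 0.1271 6.5 | 0.1268 8.0 | 0.1266 9.3 | 0.1262 9.8 | 0.1260 11.8 | 0.1257 14.1 | True [0.45264149 0.01512815 0.12571283] 46.5
```

Run:
```python
from h import *
p=np.array(ctrl.state()["eef_pos"]); ctrl.servo_line(p+[0,0,.03],speed=.06)
print(ctrl.state()["force"],ctrl.state()["time_s"])
ctrl.servo_line(p+R.from_euler('z',FA).apply([-.10,0,.14]),speed=.2); ctrl.hold(.5)
a=pics("scene","f1")["pixels"][150:310,260:440,::-1]; s=pics("side","f2")["pixels"][80:300,200:420,::-1]
cv2.imwrite("pics/f.png",np.hstack([cv2.resize(a,(450,400)),cv2.resize(s,(340,400))]));print(ctrl.state()["time_s"])
```

```text
[-1.33703182  0.06231044  0.60898857] 47.1667
48.6583
```

View pics/f.png

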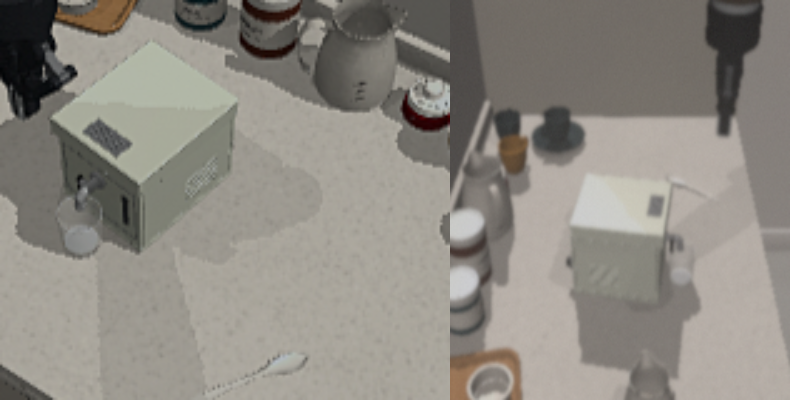

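The lid is shut and has stayed latched for over a second, and the glass, spoon and pitcher have not moved.

```bash
python3 -c "
from bench import ctrl
print(ctrl.sign_off())"
```

```text
the job is handed in; nothing more can be done
None
```

The new cartridge is fully home in the filter, the lid is shut and latched, and the job was handed in at about 49 s with the glass, pitcher and spoon where they were.

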